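Hook a wire retaining ring out of a bearing housing

TASK

The worn bearing has to be changed, so the wire retaining ring that holds it must come out of its groove in the blue housing. With the red-handled hook pick from the green stand, find the cut-out in the brass distance ring below the wire (it has turned to somewhere within the notch), slide the hooked tip through it under the wire near the ring's end and lift until the whole ring has sprung out and lies loose and flat on the housing's top face; be gentle, never lean on the bearing or force the pick, and touch the ring with nothing else. Then set the pick back upright in a hole of its stand, let go, and leave the tape measure and the cup where they are.

Things in the scene. Friction and masses are not known exactly. Their poses are not given: they have to be found in the camera images.
- housing: Fixed heavy bearing housing: blue square flange 128 x 128 x 14 mm, round boss 109 mm across, bright top face 52 mm above the bench. Bore 80 mm across; a groove 84.4 mm across, 8 mm below the face, holds the ring. The groove's upper side slopes, so a ring lifted by its end slides inward and out. Origin on the bore's axis at bench level, z up. 12 N from the pick harms the housing or the parts in it.
- notch (a point): Middle of the removal notch, at face height, above the wire: 18 degrees anticlockwise (from above) from the housing's x axis. The notch cuts the bore's wall from -8 to 46 degrees, 38 mm wide, open upward, out to 46.5 mm radius. End a of the ring lies bare in it.
- inner (a joint): How far the bearing in the bore (black seal, 40 mm shaft hole, 80 mm across) is pushed down: 0 at rest, 5 mm at the bottom; 4 mm is harmful. A wave spring holds it: about 1 N to start, then 2.5 N per mm. Its flat upper face lies 6.8 to 8.8 mm under the seated ring's underside, different every time and not told by this joint.
- ring: Split ring of round steel wire 5 mm thick, oiled, in the groove. Origin then on the bore's axis, 44 mm above the bench (wire 41.5 to 46.5 mm); wire's middle at 39.6 mm radius, in the notch up to 2 mm more. Turned as the housing, its wire runs from end a at -4 degrees anticlockwise to end b at 330. Once out it is about 3 mm wider and lies on the face, its middle 54.5 mm high. More than 25 N from the pick bends it.
- ring_end_a (a point): Middle of the wire 5 mm from end a. Under the wire lies a loose brass distance ring, inner radius 35.2 mm, 9 mm high, with one cut-out 7 mm wide, its middle anywhere from 0 to 36 degrees within the notch: only there can a tip pass under the wire. Look or feel for it. Lifting there takes 8 to 18 N at first, little later; the ring has sprung out when lifted 20 to 26 mm.
- ring_end_b (a point): Middle of the wire, 1.4 mm short of end b.
- ring_back (a point): Middle of the wire halfway between the ends, opposite the gap. This part may stay caught in the groove when the ends are up; pushing the raised ring a few mm toward the notch with the pick's shank frees it.
- pick: Hook pick, about 60 g, upright in the stand's left hole. Square red handle 14 x 14 mm, sides square to its x and y, from z = 3 to 78 mm; under it a round collar 30 mm across, 3 mm thick. Origin on the axis at the collar's underside, z up. A 4.8 mm steel shank runs down to z = -52 mm and bends into a 3.6 mm foot along +x, rising slightly: lowest point z = -53.8 mm, end 8.8 mm from the axis.
- pick_tip (a point): Top of the foot's end, 7 mm from the shank's axis along the pick's x, 48.7 mm below the pick's origin: the point that goes under the ring.
- pick_grip (a point): Point on the handle's axis 30 mm above the pick's origin, a good place to grip.
- stand: Green bent-steel tool stand, fixed: top plate 64 x 110 mm, 4 mm thick, its upper side 72 mm above the bench; two round holes 22 mm across, 26 mm to each side of the middle along its y axis. Origin at its middle at bench level, z up.
- hole_left (a point): Middle of the hole at the stand's +y, on the plate's upper side: the pick starts here, collar on the plate.
- hole_right (a point): Middle of the hole at the stand's -y, on the plate's upper side.
- tape_measure: Yellow tape measure, 71 x 76 x 37 mm, loose, between the housing and the stand; origin under its middle.
- old_cup: Black and white mug, 80 x 114 x 94 mm, loose, on the left; origin under its middle.

How it is judged:
On the way, in this order (a step that is already met when the one before it is completed fails the run):
1. the pick is lifted clear of its stand (z of pick_tip in the frame of stand above 0.075 m), for 0.1 s.
2. the ring's end a is lifted out of its seat by 2 mm or more (z of ring_end_a in the frame of housing above 0.046 m), for 0.02 s.
3. the whole ring is out of the groove, above the housing's face (z of each of ring_end_a, ring_end_b, ring_back in the frame of housing above 0.0528 m), for 0.2 s.
At the end, for the whole second after the job is handed in: Ring flat and still on the housing's top face: wire middle at both ends and back 52.8 to 58 mm above the bench, origin within 30 mm of the bore's axis. Pick still and upright (7 degrees) in a stand hole: collar within 3 mm of the plate, axis within 8 mm of the hole's middle (all of step 3 and z of each of ring_end_a, ring_end_b, ring_back in the frame of housing below 0.058 m and horizontal distance between ring and housing below 0.03 m and linear speed of each of ring, pick below 0.02 m/s and ((horizontal distance between pick and hole_left below 0.008 m and z of pick in the frame of hole_left between -0.003 and 0.003 m) or (horizontal distance between pick and hole_right below 0.008 m and z of pick in the frame of hole_right between -0.003 and 0.003 m)) and angle between pick's own z axis and vertical below 0.12 rad); the robot touches nothing.
It fails at once if the bearing is pushed down by more than 4 mm (value of joint inner above 0.004 m).
It fails at once if the pick pulls or presses on the ring with more than 25 N (contact force between pick and ring above 25 N).
It fails at once if the pick presses on the housing or what is in it with more than 12 N (contact force between pick and housing above 12 N).
It fails at once if the gripper touches the ring (contact force between ring and the arm above 0.5 N or contact force between ring and the fingers above 0.5 N).
It fails at once if the tape measure or the cup is moved by more than 20 mm (distance of any of tape_measure, old_cup from where it was at the start of the episode above 0.02 m).
It also fails if it takes over 72 s, if anything falls off the work surface, if the arm or the gripper's body presses on something with over 40 N, if the wrist force passes 120 N, or if a joint passes its speed limit or range.

ROBOT

A 6-joint arm with a two-finger parallel gripper is mounted at the origin on a cart in front of the work surface, level with it; the furniture and walls round the work are solid. World frame = base frame: x ahead of the robot, y to its left, z up, the work surface at z = 0. Lengths are in m, angles in rad, forces in N, time in s.
With the tool pointing down it reaches from about 0.3 to 0.875 m from the base axis. Payload 6.4 kg.
Tool frame: the origin (TCP) lies at the very end of the fingers, on their centre line; the grasp point (between the pads) lies 19 mm behind it; z points along the fingers, y is the line along which they close (so a half turn about z gives the same grasp; the last joint's range is limited). The gripper opens to 85 mm and grips with 20 to 120 N. Pads are 22 mm wide; open, the fingers measure 114 mm over their backs; the gripper's body (76 mm by 85 mm) begins 54 mm behind the grasp point. The pads swing forward as they close: fully open they stand 13 mm farther back than shut.
Start: joints at [0.972, 0.181, 1.607, -0, 1.354, -0.206], TCP at [0.22, 0.531, 0.231] pointing down, gripper open.
Joint ranges: [-2.99, 2.99], [-0.89, 2.07], [0.3, 2.58], [-1.14, 4.28], [0, 2.63], [-3.12, 3.12]. Speed limits (rad/s): [2.57, 2.57, 3.01, 3.14, 3.14, 3.14].

INTERFACE

Orientations are given as a unit quaternion [w, x, y, z].
In Python, from bench import ctrl, camera, calibration, order, outline_of gives the robot as it stands.
- The arm moves only by the tool move_arm, never from a script. Its argument "series" is a list that holds one entry, the list of rows, each a list of 5 numbers: the opening, from 0 (shut) to 1 (fully open), then the shift along the tool's x, y, z in mm, then the turn about the tool's z in rad. A call has exactly 10 rows; each row is the pose to reach, as a shift and turn from the pose commanded when the call began, along the tool's axes at that moment; what a row does not reach only later rows make up. A row lasts 1/12 s, in which the tool goes at most 41.7 mm and 7.16 degrees, less where a joint would pass 70% of its speed; a pose out of reach is approached as far as the arm can. A call with a gripper value outside its range is refused whole. The fingers move at their own pace and stop on an object; the grip force is fixed at half the most. Time passes only in rows, so rows that repeat a pose let the fingers close, or fill a call up. It gives the time, the measured TCP pose, the force, the opening and the grip force at its end, in the units of the state.
- ctrl.get_obs(): the state, without advancing time (a new reading comes with each control period).
- camera(name): name is "side" or "top"; returns (picture, depth): 384x512x3 uint8, blue, green, red; 384x512 float32, m along the optical axis (not along the pixel's ray), 0 where there is no reading.
- calibration(name): a dict with "intrinsics" (3x3 intrinsics, pixels), "rvec" (rotation vector, rad) and "tvec" (3), from world to camera coordinates, as OpenCV has them. Camera axes: x right, y down, z forward; pixel columns grow to the right and rows downward; lengths in m; the calibration is good to about 2 mm. A picture is of the moment at which its call begins. calibration takes no time and is no camera call.
- order.hand_in(): hands the job in; it is judged then, once.
Trained networks look in the newest picture that a camera, given by its name, has taken for a name from the list of things; names that differ only in an ending like _2 or _b are one class to them, and where a whole thing is asked for, a point or a joint stands for the part that bears it (a point fixed in the world has none). Each returns a list of dicts, best first, with "conf" (0 to 1); they miss things now and then, are a little off and sometimes report something else, mostly with a low value. They report only what shows in the picture. A call takes as long as a camera call.
- outline_of(target, camera): "region" (384x512 bool, what is visible of it) and "bbox" ([centre column, centre row, width, height] in pixels, round what is visible of it).
The state is a dict: "time_s": time; "q": joint angles; "dq": joint speeds; "joint_efforts": joint torques, N m; "eef_pos": TCP position; "eef_rot": TCP orientation; "wrist_force": force on the tool from outside, world axes, zero at the start; "torque": the same for the moment, N m; "opening": opening from 0.0 (shut) to 1.0 (fully open); "grasp_force": force on a finger pad.
Only numpy, scipy, OpenCV 4.12 (cv2) and the standard library are available. Lean on these libraries where they do the work, as an engineer would, in place of code of your own. Each camera call takes 0.05 s, during which the arm holds its last target. There are 200 camera calls.

## Working session

There is one attempt and no reset: what is moved stays moved. The work goes in short steps, Python scripts to look and compute and a tool call to move; the robot and the scene stay as the last step left them, time stands still between calls to the robot, and variables do not carry over. Pictures are saved under pics/ and viewed, at most 10 in all, crops included, and the job is handed in when it is done.

Besides the shell and the picture viewer there is one more tool, called after ">>>" as a command line: name --argument value ..., lists and objects as JSON in quotes. move_arm: Moves the arm, as the interface text tells. Its arguments: {"type":"object","properties":{"series":{"type":"array","items":{"type":"array","items":{"type":"array","items":{"type":"number"}}}}},"required":["series"]}

```bash
mkdir -p pics; ls; python3 - <<'E'
from bench import ctrl,camera,calibration
import cv2,numpy as np
o=ctrl.get_obs();print(o['time_s'],o['eef_pos'],o['eef_rot'],o['wrist_force'])
ims=[]
for n in("side","top"):
    p,d=camera(n);cv2.imwrite(f'{n}0.png',p);np.save(f'{n}0.npy',d);ims.append(p)
    c=calibration(n);R=cv2.Rodrigues(np.array(c['rvec'],float))[0];print(n,c['intrinsics'],-R.T@np.array(c['tvec']).ravel(),R[2])
    cv2.imwrite(f'pics/{n}0.png',cv2.resize(p,(768,576)))
E
```

```text
pics
0.0 [0.21975881 0.53075012 0.23039612] [-3.39500028e-04  1.95143905e-01  9.80774232e-01 -8.04755924e-04] [ 0.93192433  0.05800484 -0.49282238]
side [[437.97319358   0.         253.21862944]
 [  0.         437.97319358 186.46906039]
 [  0.           0.           1.        ]] [ 0.30849326 -0.78849896  0.74275529] [ 0.21764485  0.78215318 -0.58383827]
top [[444.82832167   0.         248.90741462]
 [  0.         444.82832167 183.77025882]
 [  0.           0.           1.        ]] [0.43502164 0.05378625 1.03969483] [ 0.11771428  0.01599314 -0.99291871]
```

View pics/top0.png

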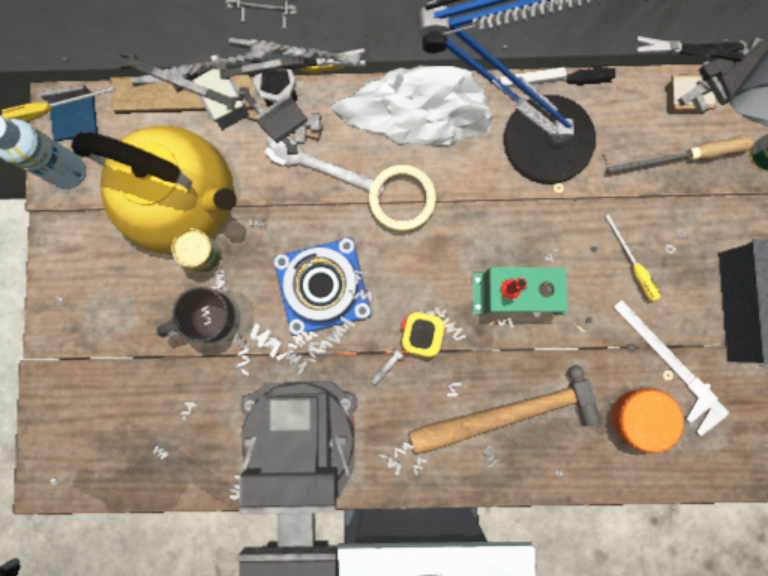

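View pics/side0.png

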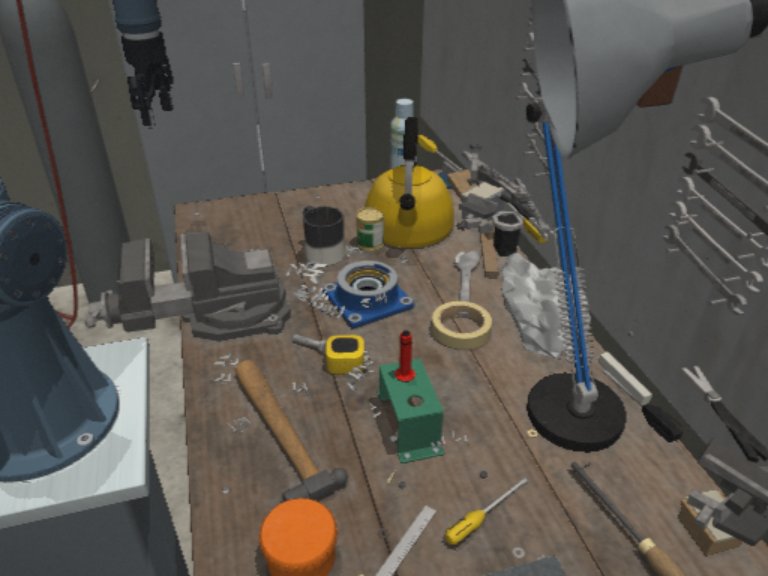

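```bash
cat > h.py <<'E'
from bench import ctrl,camera,calibration,order,outline_of
import cv2,numpy as np
def cal(n):
    c=calibration(n);rv=np.array(c['rvec'],float).ravel();return np.array(c['intrinsics'],float),rv,cv2.Rodrigues(rv)[0],np.array(c['tvec'],float).ravel()
def proj(n,P):
    K,rv,R,t=cal(n);return cv2.projectPoints(np.array(P,float).reshape(-1,1,3),rv,t,K,None)[0].reshape(-1,2)
def cloud(n,d):
    K,rv,R,t=cal(n);v,u=np.mgrid[:384,:512]
    P=np.stack([(u-K[0,2])/K[0,0]*d,(v-K[1,2])/K[1,1]*d,d],-1);return (P-t)@R   # HxWx3 world
def ortho(n,img,cx,cy,z,half=.07,s=3.0):
    # rectified view of plane z; image up=+x, left=+y ; s px/mm
    N=int(2*half*1000*s);g=(np.arange(N)+.5)/(s*1000)
    X=(cx+half-g)[:,None]+0*g[None];Y=(cy+half-g)[None]+0*g[:,None]
    uv=proj(n,np.stack([X,Y,0*X+z],-1)).reshape(N,N,2).astype(np.float32)
    return cv2.remap(img,uv[...,0],uv[...,1],cv2.INTER_CUBIC)
E
python3 - <<'E'
from h import *
for n in("side","top"):
    d=np.load(n+'0.npy');W=cloud(n,d);p=cv2.imread(n+'0.png')
    hsv=cv2.cvtColor(p,cv2.COLOR_BGR2HSV)
    for t in("housing","stand","pick","tape_measure","old_cup"):
        camera(n) if t=="housing" else 0
        r=outline_of(t,n)
        if not r: print(n,t,'none');continue
        m=r[0]['region']&(d>0);Q=W[m]
        print(n,t,round(r[0]['conf'],2),'med',np.median(Q,0).round(4),'min',np.percentile(Q,2,0).round(3),'max',np.percentile(Q,98,0).round(3))
        if t=="housing":
            f=Q[(abs(Q[:,2]-.052)<.003)];c=cv2.minEnclosingCircle(f[:,:2].astype(np.float32));print(' face',len(f),c,f[:,2].mean())
            b=Q[(Q[:,2]<.02)&(Q[:,2]>.006)];print(' flange',cv2.minAreaRect((b[:,:2]*1000).astype(np.float32)))
        if t=="stand":
            f=Q[abs(Q[:,2]-.072)<.004];print(' plate',cv2.minAreaRect((f[:,:2]*1000).astype(np.float32)),f[:,2].mean())
        if t=="pick":
            for a,b in((.077,.1),(.1,.14),(.145,.155)):
                f=Q[(Q[:,2]>a)&(Q[:,2]<b)];print('  ',a,len(f),f.mean(0) if len(f) else'')
E
```

```text
side housing 0.76 med [0.5359 0.1174 0.0301] min [0.48  0.081 0.005] max [0.608 0.198 0.054]
 face 362 ((0.5370425581932068, 0.14095015823841095), 0.06838591396808624) 0.05185433649807389
 flange ((544.93017578125, 149.07568359375), (127.66950988769531, 133.16610717773438), 10.619756698608398)
side stand 0.81 med [ 0.5239 -0.2006  0.0691] min [ 0.496 -0.223  0.002] max [ 0.559 -0.1    0.074]
 plate ((528.6429443359375, -154.1584014892578), (115.90525817871094, 65.13919067382812), 88.19304656982422) 0.07182611413465036
side pick 0.87 med [ 0.5279 -0.1336  0.1094] min [ 0.518 -0.14   0.075] max [ 0.541 -0.123  0.153]
   0.077 81 [ 0.52787327 -0.13266481  0.0862388 ]
   0.1 105 [ 0.52839982 -0.1335573   0.12099271]
   0.145 41 [ 0.5284902  -0.1308499   0.14994152]
side tape_measure 0.85 med [ 0.4656 -0.0179  0.0348] min [ 0.436 -0.038  0.001] max [0.497 0.024 0.038]
side old_cup 0.83 med [0.4979 0.293  0.0625] min [0.463 0.278 0.   ] max [0.538 0.387 0.094]
top housing 0.71 med [0.541  0.1493 0.0174] min [0.478 0.089 0.01 ] max [0.609 0.217 0.055]
 face 723 ((0.5395174026489258, 0.1441723257303238), 0.06286362558603287) 0.05192090718675196
 flange ((543.7879028320312, 152.36068725585938), (127.69051361083984, 127.74584197998047), 12.500767707824707)
top stand 0.48 med [ 0.5255 -0.145   0.0716] min [ 0.495 -0.205  0.001] max [ 0.558 -0.085  0.076]
 plate ((525.823974609375, -152.59156799316406), (109.43289184570312, 63.871063232421875), 88.33917236328125) 0.07209234341483346
top pick 0.68 med [0.5388 0.1461 0.0177] min [0.478 0.091 0.011] max [0.609 0.216 0.055]
   0.077 0 
   0.1 0 
   0.145 0 
top tape_measure 0.6 med [ 0.4664 -0.0008  0.0359] min [ 0.435 -0.031 -0.001] max [0.496 0.029 0.04 ]
top old_cup 0.57 med [0.4985 0.3325 0.0395] min [0.463 0.28  0.001] max [0.535 0.38  0.095]
```

```bash
python3 - <<'E'
from h import *
T=cv2.imread('top0.png');S=cv2.imread('side0.png');c=(.544,.151)
r=[np.hstack([ortho(n,i,*c,z,.048,4.1)for n,i in(('top',T),('side',S))]) for z in(.052,)]
o=r[0]
cv2.imwrite('pics/orth.png',o);print(o.shape)
# housing depth: heights at radii 43..45 vs azimuth (notch) 
d=np.load('top0.npy')
for n in('top','side'):
    W=cloud(n,np.load(n+'0.npy'));v=W.reshape(-1,3)-[*c,0];ra=np.hypot(v[:,0],v[:,1]);az=np.degrees(np.arctan2(v[:,1],v[:,0]))%360
    for lo,hi in((.041,.0455),(.036,.041)):
        print(n,lo,[(a,int(1000*np.median(v[m,2])) if (m:=(ra>lo)&(ra<hi)&(abs((az-a+180)%360-180)<6)&(v[:,2]<.07)).any() else None) for a in range(0,360,12)])
E
```

```text
(393, 786, 3)
top 0.041 [(0, 50), (12, 42), (24, 45), (36, 45), (48, 45), (60, 51), (72, 51), (84, 51), (96, 52), (108, 51), (120, 51), (132, 52), (144, 53), (156, 52), (168, 51), (180, 52), (192, 52), (204, 52), (216, 52), (228, 51), (240, 52), (252, 51), (264, 51), (276, 51), (288, 51), (300, 51), (312, 53), (324, 51), (336, 51), (348, 51)]
top 0.036 [(0, 41), (12, 41), (24, 41), (36, 40), (48, 42), (60, 39), (72, 44), (84, 43), (96, 46), (108, 41), (120, 45), (132, 45), (144, 43), (156, 44), (168, 46), (180, 43), (192, 45), (204, 47), (216, 46), (228, 48), (240, 49), (252, 50), (264, 51), (276, 46), (288, 47), (300, 48), (312, 48), (324, 48), (336, 48), (348, 41)]
side 0.041 [(0, 46), (12, 43), (24, 46), (36, 44), (48, 45), (60, 42), (72, 48), (84, 48), (96, 49), (108, 48), (120, 52), (132, 50), (144, 52), (156, 51), (168, 51), (180, 52), (192, 51), (204, 53), (216, None), (228, 52), (240, 52), (252, 52), (264, 50), (276, 52), (288, 50), (300, 51), (312, 51), (324, 51), (336, 51), (348, 52)]
side 0.036 [(0, 37), (12, 39), (24, 34), (36, 39), (48, 38), (60, 40), (72, 42), (84, 42), (96, 42), (108, 44), (120, 44), (132, 45), (144, 48), (156, 50), (168, 51), (180, 52), (192, 51), (204, 52), (216, 51), (228, 50), (240, 51), (252, None), (264, 50), (276, 51), (288, 49), (300, 50), (312, None), (324, None), (336, 44), (348, 42)]
```

View pics/orth.png

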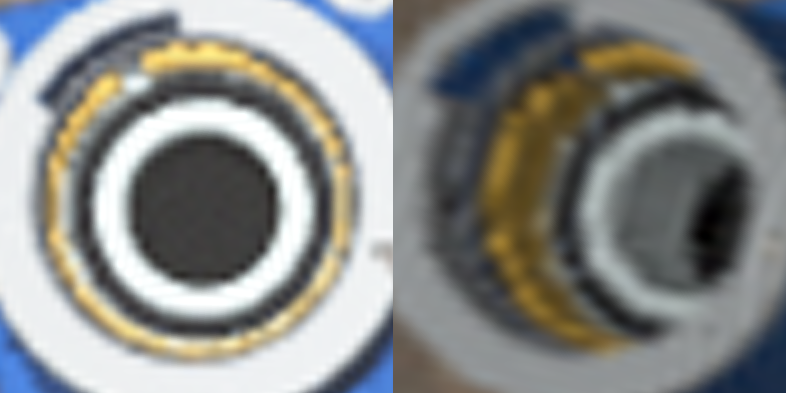

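```bash
python3 - <<'E'
from h import *
from scipy.optimize import least_squares
T=cv2.imread('top0.png');S=cv2.imread('side0.png')
C={}
for n,i in(('top',T),('side',S)):
    c=np.array([.544,.151]);s=6.;h=.065
    o=ortho(n,i,*c,.052,h,s);g=cv2.GaussianBlur(o,(0,0),3).astype(float);sat=g.max(2)-g.min(2)  # blue flange saturated
    N=len(o)
    def fit(sig,r0,r1,sgn,c0,azs):
        cc=np.array(c0)
        for k in range(4):
            P=[]
            for a in np.radians(azs):
                r=np.arange(r0,r1,.1e-3);x=cc[0]+r*np.cos(a);y=cc[1]+r*np.sin(a)
                v=(c[0]+h-x)*1e3*s;u=(c[1]+h-y)*1e3*s
                p=cv2.remap(sig.astype(np.float32),u.astype(np.float32)[None],v.astype(np.float32)[None],1)[0]
                j=np.argmax(sgn*np.gradient(p));P.append((x[j],y[j]))
            P=np.array(P)
            f=least_squares(lambda q:np.hypot(P[:,0]-q[0],P[:,1]-q[1])-q[2],[*cc,(r0+r1)/2],loss='soft_l1',f_scale=.001);cc=f.x[:2]
        return f.x,np.abs(f.fun).mean()
    az=np.arange(0,360,5)
    f=fit(sat,.049,.060,1,c,az);print(n,'outer',f[0].round(4),f[1].round(4))
    gray=g.mean(2);az2=np.arange(70,355,5)
    f2=fit(gray,.034,.045,1,c,az2);print(n,'bore',f2[0].round(4),f2[1].round(4))
    C[n]=f[0][:2]
for n,i in(('top',T),('side',S)):
    c=C['top'] if n=='top' else C['side']
    for z in(.0415,.038):
        o=ortho(n,i,*c,z,.05,6.).astype(float);b=np.clip(o[...,2]-o[...,0],0,255).astype(np.float32)
        print(n,z)
        for r in(34.5,35.5,36.5):
            a=np.radians(np.arange(8,62,3));print('  r',r,[int(x) for x in cv2.remap(b,((50-r*np.sin(a))*6).astype(np.float32)[None],((50-r*np.cos(a))*6).astype(np.float32)[None],1)[0]])
    g=cv2.GaussianBlur(ortho(n,i,*c,.052,.05,6.).astype(float).mean(2),(0,0),2).astype(np.float32)
    a=np.radians(np.arange(0,70,3));r=45;print(n,'notch r45',[int(x) for x in cv2.remap(g,((50-r*np.sin(a))*6).astype(np.float32)[None],((50-r*np.cos(a))*6).astype(np.float32)[None],1)[0]])
for n,i in(('top',T),('side',S)):
    hs=cv2.cvtColor(i,cv2.COLOR_BGR2HSV);d=np.load(n+'0.npy');W=cloud(n,d)
    m=((hs[...,0]<8)|(hs[...,0]>172))&(hs[...,1]>140)&(np.hypot(W[...,0]-.53,W[...,1]+.127)<.04)
    Q=W[m];
    for lo,hi in((.146,.156),(.1,.145),(.07,.08)):
        f=Q[(Q[:,2]>lo)&(Q[:,2]<hi)];print(n,lo,len(f),f.mean(0).round(4) if len(f) else '',np.ptp(f,0).round(4) if len(f) else '')
a=ortho('top',T,.529,-.127,.150,.03,6.5);b=ortho('side',S,.529,-.127,.150,.03,6.5);cv2.imwrite('pics/pk.png',np.hstack([a,b]))
E
```

```text
top outer [0.5406 0.1493 0.0565] 0.0012
top bore [0.5472 0.1531 0.0378] 0.0014
side outer [0.5452 0.1515 0.0554] 0.0009
side bore [0.5452 0.1524 0.0393] 0.0012
top 0.0415
  r 34.5 [0, 0, 0, 1, 0, 0, 0, 0, 0, 0, 0, 0, 0, 0, 0, 0, 0, 0]
  r 35.5 [16, 12, 9, 8, 11, 0, 0, 0, 0, 1, 0, 0, 0, 0, 2, 0, 0, 0]
  r 36.5 [47, 46, 43, 31, 27, 7, 0, 0, 0, 16, 22, 8, 15, 10, 22, 21, 19, 7]
top 0.038
  r 34.5 [0, 0, 0, 0, 0, 0, 0, 0, 0, 0, 0, 0, 0, 0, 0, 0, 0, 0]
  r 35.5 [2, 1, 1, 3, 4, 0, 0, 0, 0, 0, 0, 0, 0, 0, 0, 0, 0, 0]
  r 36.5 [31, 26, 21, 15, 16, 2, 0, 0, 0, 5, 4, 0, 2, 0, 7, 1, 5, 0]
top notch r45 [238, 238, 213, 118, 95, 95, 108, 98, 102, 101, 96, 92, 115, 105, 95, 120, 98, 88, 89, 159, 226, 227, 231, 229]
side 0.0415
  r 34.5 [61, 60, 54, 43, 36, 33, 36, 50, 64, 62, 58, 67, 78, 80, 70, 62, 58, 60]
  r 35.5 [78, 77, 73, 65, 49, 36, 33, 48, 62, 66, 66, 80, 90, 88, 73, 67, 65, 65]
  r 36.5 [92, 94, 92, 89, 70, 39, 25, 41, 58, 63, 69, 88, 99, 92, 73, 70, 74, 70]
side 0.038
  r 34.5 [43, 34, 30, 27, 17, 14, 20, 35, 44, 48, 53, 57, 54, 51, 50, 50, 52, 55]
  r 35.5 [60, 50, 41, 40, 30, 21, 24, 31, 43, 51, 57, 56, 52, 50, 52, 54, 55, 57]
  r 36.5 [72, 65, 57, 54, 45, 30, 28, 30, 40, 54, 58, 54, 50, 52, 57, 58, 56, 56]
side notch r45 [149, 131, 104, 82, 66, 62, 60, 58, 63, 62, 63, 70, 68, 68, 72, 68, 66, 68, 66, 92, 129, 149, 150, 146]
top 0.146 25 [ 0.5257 -0.1264  0.1497] [0.014  0.0142 0.0061]
top 0.1 32 [ 0.5248 -0.1221  0.1211] [0.0128 0.0137 0.0421]
top 0.07 63 [ 0.5242 -0.1244  0.0768] [0.0263 0.026  0.0079]
side 0.146 25 [ 0.5275 -0.1321  0.1487] [0.0127 0.0129 0.0059]
side 0.1 109 [ 0.527  -0.1331  0.1226] [0.0146 0.0115 0.0436]
side 0.07 66 [ 0.5271 -0.133   0.0765] [0.0279 0.0239 0.0079]
```

View pics/pk.png

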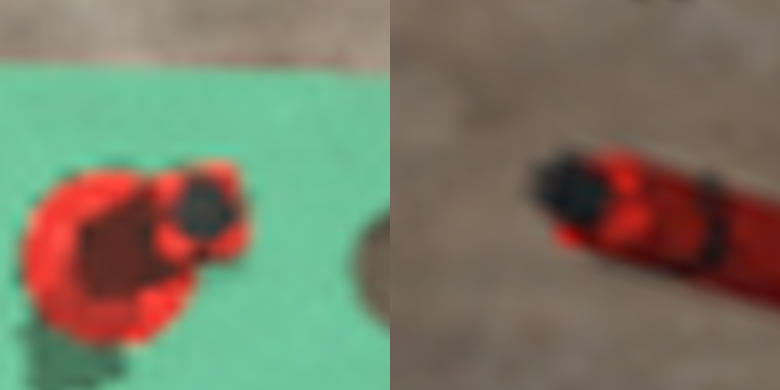

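>>> move_arm --series '[[[1,-27,-25,3,0.11],[1,-54,-50,6,0.22],[1,-81,-75,9,0.33],[1,-108,-100,12,0.44],[1,-135,-125,15,0.55],[1,-162,-150,18,0.66],[1,-189,-174,20,0.77],[1,-216,-199,20,0.88],[1,-243,-223,20,0.99],[1,-268,-246,20,1.09]]]'

```text
time_s: 1.53
eef_pos: [0.3741, 0.1996, 0.2116]
eef_rot: [0.0, 0.677, 0.736, 0.0]
wrist_force: [0.8, 0.5, -0.2]
opening: 1.001
grasp_force: 0.0
```

```bash
cat >> h.py <<'E'
from scipy.spatial.transform import Rotation as Ro
def st():
    o=ctrl.get_obs();q=o['eef_rot'];R=Ro.from_quat([q[1],q[2],q[3],q[0]]).as_matrix()
    print('t',round(o['time_s'],2),'p',(np.array(o['eef_pos'])*1e3).round(1),'az x',np.degrees(np.arctan2(R[1,0],R[0,0])).round(1),'zax',R[:,2].round(3),'q',np.round(o['q'],2),'F',np.round(o['wrist_force'],1),'T',np.round(o['torque'],2),'op',round(float(o['opening']),2),'gf',np.round(o['grasp_force'],1))
    return o,R
def to(P,az=None):
    "shift in tool axes (mm) and turn to reach world TCP P with tool-x azimuth az"
    o,R=st();d=R.T@(np.array(P)-np.array(o['eef_pos']))*1e3
    a=np.degrees(np.arctan2(R[1,0],R[0,0]))
    print('shift',d.round(1),'turn',None if az is None else round(float(np.radians((a-az+180)%360-180)),3))
E
python3 -c "
from h import *
to([.527,-.1285,.2],95)"
```

```text
t 1.53 p [374.1 199.6 211.6] az x 94.7 zax [ 0.001  0.    -1.   ] q [ 0.21 -0.16  1.99 -0.    1.31  0.13] F [ 0.8  0.5 -0.2] T [-0.07 -0.04  0.03] op 1.0 gf 0.0
shift [-339.6  125.3   11.7] turn -0.005
```

>>> move_arm --series '[[[1,-37,14,2,0],[1,-74,28,4,0],[1,-111,41,6,0],[1,-148,55,8,0],[1,-185,68,10,0],[1,-222,82,11,0],[1,-259,96,12,0],[1,-300,110,12,0],[1,-335,124,12,0],[1,-340,125.5,12,0]]]'

```text
time_s: 2.37
eef_pos: [0.5306, -0.1322, 0.1996]
eef_rot: [0.002, 0.677, 0.736, -0.0]
wrist_force: [-0.6, -0.6, 0.1]
opening: 0.996
grasp_force: 0.0
```

```bash
python3 -c "
from h import *
to([.527,-.1285,.084],95)"
```

```text
t 2.37 p [ 530.6 -132.2  199.6] az x 94.8 zax [ 0.002 -0.003 -1.   ] q [-0.46  0.15  1.71 -0.    1.28 -0.54] F [-0.6 -0.6  0.1] T [0.02 0.03 0.02] op 1.0 gf 0.0
shift [  4.3  -3.5 115.6] turn -0.004
```

>>> move_arm --series '[[[1,0,0,15,0],[1,0,0,40,0],[1,0,0,65,0],[1,0,0,90,0],[1,0,0,108,0],[1,0,0,114,0],[0.5,0,0,114,0],[0.3,0,0,114,0],[0.3,0,0,114,0],[0.3,0,0,114,0]]]'

```text
time_s: 3.2
eef_pos: [0.5295, -0.1267, 0.087]
eef_rot: [0.001, 0.675, 0.738, 0.0]
wrist_force: [-1.1, 0.4, 0.4]
opening: 0.454
grasp_force: 0.0
```

```bash
python3 - <<'E'
from h import *
to([.527,-.1285,.084],95)
T,_=camera('top');S,_=camera('side')
a=T[130:250,280:420];b=S[190:310,220:360]
cv2.imwrite('pics/g.png',cv2.resize(np.hstack([a,b]),None,fx=2.8,fy=2.8,interpolation=2))
E
```

```text
t 3.2 p [ 529.5 -126.7   87. ] az x 95.1 zax [ 0.003 -0.001 -1.   ] q [-0.45  0.29  1.8  -0.    1.05 -0.54] F [-1.1  0.4  0.4] T [-0.05  0.06 -0.  ] op 0.45 gf 0.0
shift [-1.6 -2.7  3. ] turn 0.001
```

View pics/g.png

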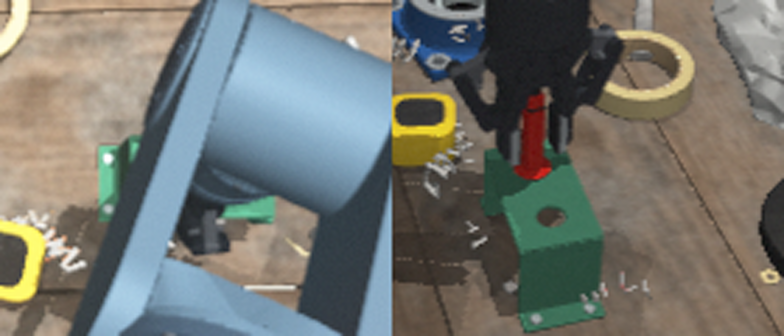

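>>> move_arm --series '[[[0.35,-1,-1,1,0],[0.3,-1.5,-2.5,1,0],[0.2,-1.5,-2.5,1,0],[0,-1.5,-2.5,1,0],[0,-1.5,-2.5,1,0],[0,-1.5,-2.5,1,0],[0,-1.5,-2.5,1,0],[0,-1.5,-2.5,1,0],[0,-1.5,-2.5,1,0],[0,-1.5,-2.5,1,0]]]'

```text
time_s: 4.13
eef_pos: [0.5262, -0.1281, 0.0845]
eef_rot: [0.0, 0.675, 0.738, -0.0]
wrist_force: [-0.8, -1.0, 4.0]
opening: 0.159
grasp_force: 58.6
```

```bash
python3 - <<'E'
from h import *
to([.527,-.1285,.2],95)
E
```

```text
t 4.13 p [ 526.2 -128.1   84.5] az x 95.0 zax [ 0. -0. -1.] q [-0.46  0.29  1.8  -0.    1.05 -0.55] F [-0.8 -1.   4. ] T [-0.14  0.28  0.01] op 0.16 gf 58.6
shift [  -0.5    0.8 -115.5] turn 0.001
```

>>> move_arm --series '[[[0,0,0,-8,0],[0,0,0,-20,0],[0,0,0,-35,0],[0,0,0,-50,0],[0,0,0,-65,0],[0,0,0,-80,0],[0,0,0,-95,0],[0,0,0,-100,0],[0,0,0,-100,0],[0,0,0,-100,0]]]'

```text
time_s: 4.97
eef_pos: [0.526, -0.1279, 0.1844]
eef_rot: [0.0, 0.675, 0.738, 0.0]
wrist_force: [-0.1, 0.5, -0.8]
opening: 0.155
grasp_force: 58.4
```

```bash
python3 - <<'E'
from h import *
o,R=st();p=np.array(o['eef_pos'])
S,_=camera('side');T,_=camera('top')
c=p-[0,0,.0125+.05]
u,v=proj('side',[c])[0].round().astype(int);print(u,v)
# expected tip pixels for 4 yaw options
for k in range(4):
    a=np.radians(5+90*k);print(5+90*k,(proj('side',[c+[.0088*np.cos(a),.0088*np.sin(a),0]])[0]-[u-45,v-60])*6)
cv2.imwrite('pics/foot.png',cv2.resize(S[v-60:v+25,u-45:u+45],None,fx=6,fy=6,interpolation=2))
E
```

```text
t 4.97 p [ 526.  -127.9  184.4] az x 95.0 zax [ 0. -0. -1.] q [-0.46  0.15  1.74  0.    1.25 -0.55] F [-0.1  0.5 -0.8] T [-0.    0.02  0.04] op 0.16 gf 58.4
269 233
5 [291.85994802 353.52214088]
95 [259.39455269 343.98721722]
185 [245.67405168 365.48928291]
275 [278.40170507 375.21731093]
```

View pics/foot.png

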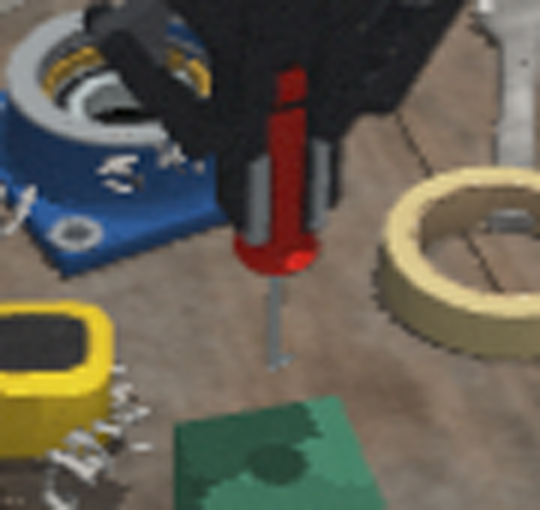

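```bash
python3 - <<'E'
from h import *
to([.5668,.1634,.130],117)
E
```

```text
t 5.07 p [ 525.4 -127.7  183.3] az x 95.0 zax [-0.002  0.001 -1.   ] q [-0.46  0.15  1.74  0.    1.25 -0.55] F [-0.6 -0.4 -0.5] T [-0.08 -0.06  0.03] op 0.15 gf 58.4
shift [286.2  66.9  53.4] turn -0.383
```

>>> move_arm --series '[[[0,25,6,0,-0.05],[0,60,14,0,-0.1],[0,98,23,0,-0.15],[0,136,32,0,-0.2],[0,174,41,0,-0.25],[0,212,50,0,-0.3],[0,250,58,10,-0.35],[0,275,64,25,-0.383],[0,286,67,45,-0.383],[0,286,67,53,-0.383]]]'

```text
time_s: 5.9
eef_pos: [0.5653, 0.1655, 0.1275]
eef_rot: [-0.002, 0.521, 0.854, -0.001]
wrist_force: [-1.1, -0.1, -1.3]
opening: 0.152
grasp_force: 58.5
```

```bash
python3 - <<'E'
from h import *
L=[]
for k in range(4):
    S,_=camera('side');L.append(ctrl.get_obs()['eef_pos'])
to([.5668,.1634,.130],117);print(np.mean(L,0),np.std(L,0))
p=np.mean(L,0);c=p-[0,0,.0125+.051];u,v=proj('side',[c])[0].round().astype(int)
a=np.radians(27);print(u,v,(proj('side',[c,c+[.0088*np.cos(a),.0088*np.sin(a),0.002]])-[u-50,v-40])*6)
cv2.imwrite('s1.png',S);cv2.imwrite('pics/ab.png',cv2.resize(S[v-40:v+40,u-50:u+50],None,fx=6,fy=6,interpolation=2))
E
```

```text
t 6.1 p [567.5 161.8 131.1] az x 116.9 zax [-0.001 -0.    -1.   ] q [ 0.08  0.32  1.65 -0.    1.17 -0.39] F [ 0.3 -0.1 -0.6] T [ 0.   -0.    0.02] op 0.15 gf 58.5
shift [1.8 0.1 1.1] turn -0.001
[0.56598137 0.1625575  0.12890259] [0.00112579 0.00073298 0.00172696]
251 177 [[297.88404437 241.23334469]
 [312.08442713 230.16094056]]
```

View pics/ab.png

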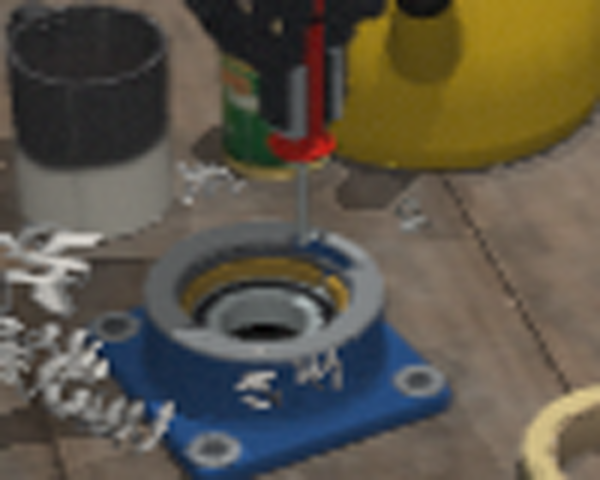

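```bash
python3 - <<'E'
from h import *
S0=cv2.imread('side0.png').astype(float);S1=cv2.imread('s1.png').astype(float)
# shank centre columns by difference with the clean picture
D=np.abs(S1-S0).sum(2)
for v in range(160,180):
    r=D[v,240:265]
    w=np.where(r>40,r,0);print(v,(w@np.arange(240,265)/w.sum()).round(2) if w.sum() else '',r[6:20].astype(int))
p=np.array([.5665,.163,.1295])
print(proj('side',[p-[0,0,.0125+k] for k in(.01,.03,.048,.0538)]).round(2))
b=S0[...,2]-S0[...,0]
for az in(19,23,27,31,35):
    a=np.radians(az);print(az,proj('side',[[.5452+.0355*np.cos(a),.1515+.0355*np.sin(a),z] for z in(.0415,.034)]).round(1).tolist())
print(b[170:192,236:268].astype(int))
E
```

```text
160 250.8 [147 130 131 150 151 175 176 187 203 123  97   9  11   6]
161 251.27 [106 137 141 172 179 190 197 196 216 178 113  22  13  19]
162 250.93 [ 65 132 151 174 169 183 190 213 190 131  28  18  14   7]
163 250.53 [  9  39 102 159 163 169 167 107  21  10   2   6  11   3]
164 251.0 [11 14 13  3 26 51 17  7  7 11  6 12  3  7]
165 251.0 [ 8  3  3  8 37 64 37  9  4  9  4  8 11  2]
166 251.0 [ 8 11  7  4 22 42 11 16 15 14  4  9  6  9]
167 251.0 [ 3  7 11  7 18 51 13 14  1 15 12  1  6  8]
168 251.0 [ 5 11  5  4 32 68 12  7  3 10  5 11  9  9]
169 251.0 [11  7  7  3 22 70  9  5  4  7  6  3  4 11]
170 251.0 [10  7  6  1 14 46  7  6  8  3 11  5  6 11]
171 251.0 [ 4  6  6  2 15 41  9  6  4  6  8  8  5 11]
172  [ 8  6  2  1 13 33  9  2  8 14  5  4 11 13]
173  [ 6  0  3  5 16 31  8 10 12  4  4  7  4 13]
174 245.61 [160 161 163 159 138 103  80  34   6   3  12   8  11  15]
175 247.11 [164 161 160 155 147 158 156 112 153  93  22   5   7   2]
176 246.64 [114 141 136  67  33  68  71  77 171  94  12   9  11   1]
177 248.96 [  5   4   2  24  59 142  73  18  13   9  10   9  15  15]
178 245.83 [85 58 7
[... 2566 characters left out ...]
5  -5  -5  -6  -5   0  17  21  23]
 [ -2  -6  -9  -8  -6  -5  -5  -4  -4  -6  -6  -5  -4  -6  -7  -9 -10  -5
   -1  -3   4  72  77  -3  -5  -5  -4  -6  -4  11  20  23]
 [ -6 -11 -10  -5  -4  -4  -4  -4  -5  -5  -5  -3  -5  -5  -5  -7 -10  -8
   -4  -1   6  43  50  -6  -6  -5  -4  -6  -9  12  22  24]
 [ -9  -8  -6  -5  -5  -5  -5  -4  -6  -5  -3  -4  -5  -5  -5  -6  -9 -10
   -5  -2  -1  -4  -5  -5  -4  -5  -5  -7 -18  13  23  25]
 [ -9  -8  -6  -5  -6  -4  -4  -5  -5  -4  -3  -4  -5  -4  -5  -6  -7 -10
   -8  -2  -3  -6  -5  -5  -6  -4  -7 -29 -32  -7  21  21]
 [ -8  -7  -5  -4  -4  -3  -2   1   1   0  -2  -3  -1  -3  -4  -6  -7  -9
   -6  -5  -5  -5  -5  -5  -5  -6 -29 -46 -61 -69 -16  21]]
```

>>> move_arm --series '[[[0,-0.8,0,4,0],[0,-0.8,0,9,0],[0,-0.8,0,14,0],[0,-0.8,0,19,0],[0,-0.8,0,23,0],[0,-0.8,0,26,0],[0,-0.8,0,28,0],[0,-0.8,0,29,0],[0,-0.8,0,29.7,0],[0,-0.8,0,29.7,0]]]'

```text
time_s: 6.93
eef_pos: [0.568, 0.1621, 0.1016]
eef_rot: [0.0, 0.523, 0.853, 0.0]
wrist_force: [-0.8, 0.0, -0.8]
opening: 0.152
grasp_force: 58.5
```

```bash
cat >> h.py <<'E'
def avg(n=4):
    L=[];F=[]
    for k in range(n):
        S,_=camera('side');o=ctrl.get_obs();L.append(o['eef_pos']);F.append(np.r_[o['wrist_force'],o['torque']])
    print('t',o['time_s'],'p',(np.mean(L,0)*1e3).round(1),'sd',(np.std(L,0)*1e3).round(1),'F',np.mean(F,0).round(2));return S
E
python3 - <<'E'
from h import *
S=avg(6);cv2.imwrite('s2.png',S)
E
```

```text
t 7.2333 p [568.2 162.1 101.8] sd [0. 0. 0.] F [-0.32  0.17 -0.33  0.   -0.   -0.02]
```

>>> move_arm --series '[[[0,0.4,0,0,0],[0,0.8,0.2,0,0],[0,0.8,0.4,0,0],[0,0.8,0.7,0,0],[0,0.8,1,0,0],[0,0.8,1.2,0,0],[0,0.8,1.5,0,0],[0,0.8,1.7,0,0],[0,0.8,2,0,0],[0,0.8,2,0,0]]]'

```text
time_s: 8.07
eef_pos: [0.5695, 0.1637, 0.1016]
eef_rot: [0.0, 0.523, 0.853, 0.0]
wrist_force: [-0.0, -0.8, 0.0]
opening: 0.154
grasp_force: 58.5
```

```bash
python3 -c "
from h import *
avg(3)"
```

```text
t 8.2167 p [569.4 163.7 101.6] sd [0. 0. 0.] F [-0.29  0.35 -0.11 -0.    0.01  0.04]
```

>>> move_arm --series '[[[0,0,0.2,0,0],[0,0,0.4,0,0],[0,0,0.7,0,0],[0,0,1,0,0],[0,0,1.2,0,0],[0,0,1.4,0,0],[0,0,1.6,0,0],[0,0,1.8,0,0],[0,0,2,0,0],[0,0,2,0,0]]]'

```text
time_s: 9.05
eef_pos: [0.5713, 0.1646, 0.1016]
eef_rot: [0.0, 0.523, 0.853, 0.0]
wrist_force: [-0.7, 0.4, -0.6]
opening: 0.153
grasp_force: 58.5
```

```bash
python3 -c "
from h import *
avg(3)"
```

```text
t 9.2 p [571.2 164.6 101.6] sd [0. 0. 0.] F [ 0.28  0.03 -0.7  -0.01  0.01 -0.02]
```

>>> move_arm --series '[[[0,0,0.2,0,0],[0,0,0.4,0,0],[0,0,0.7,0,0],[0,0,1,0,0],[0,0,1.2,0,0],[0,0,1.4,0,0],[0,0,1.6,0,0],[0,0,1.8,0,0],[0,0,2,0,0],[0,0,2,0,0]]]'

```text
time_s: 10.03
eef_pos: [0.573, 0.1655, 0.1016]
eef_rot: [-0.0, 0.523, 0.853, 0.0]
wrist_force: [0.1, 0.0, -0.9]
opening: 0.158
grasp_force: 58.5
```

```bash
python3 -c "
from h import *
avg(3)"
```

```text
t 10.1833 p [573.  165.5 101.6] sd [0. 0. 0.] F [ 0.17 -0.13 -0.49 -0.01  0.    0.03]
```

>>> move_arm --series '[[[0,0,0.1,0,0],[0,0,0.3,0,0],[0,0,0.5,0,0],[0,0,0.7,0,0],[0,0,0.9,0,0],[0,0,1.1,0,0],[0,0,1.3,0,0],[0,0,1.5,0,0],[0,0,1.5,0,0],[0,0,1.5,0,0]]]'

```text
time_s: 11.02
eef_pos: [0.5743, 0.1662, 0.1016]
eef_rot: [-0.0, 0.523, 0.853, -0.0]
wrist_force: [0.5, -0.6, -0.6]
opening: 0.152
grasp_force: 58.5
```

```bash
python3 -c "
from h import *
avg(3)"
```

```text
t 11.1667 p [574.3 166.2 101.6] sd [0. 0. 0.] F [ 0.15 -0.25 -0.72  0.    0.01 -0.02]
```

>>> move_arm --series '[[[0,0,0.1,0,0],[0,0,0.2,0,0],[0,0,0.4,0,0],[0,0,0.6,0,0],[0,0,0.8,0,0],[0,0,1,0,0],[0,0,1.2,0,0],[0,0,1.2,0,0],[0,0,1.2,0,0],[0,0,1.2,0,0]]]'

```text
time_s: 12.0
eef_pos: [0.5754, 0.1667, 0.1016]
eef_rot: [-0.0, 0.523, 0.853, -0.0]
wrist_force: [0.7, 0.1, -0.4]
opening: 0.156
grasp_force: 58.5
```

```bash
python3 -c "
from h import *
avg(3)"
```

```text
t 12.15 p [575.4 166.7 101.6] sd [0. 0. 0.] F [ 0.41  0.38 -0.4  -0.03  0.01  0.01]
```

>>> move_arm --series '[[[0,0,0,-0.2,0],[0,0,0,-0.4,0],[0,0,0,-0.6,0],[0,0,0,-0.8,0],[0,0,0,-1,0],[0,0,0,-1.2,0],[0,0,0,-1.4,0],[0,0,0,-1.6,0],[0,0,0,-1.8,0],[0,0,0,-1.8,0]]]'

```text
time_s: 12.98
eef_pos: [0.5753, 0.1667, 0.1033]
eef_rot: [-0.0, 0.523, 0.853, -0.0]
wrist_force: [0.6, 0.1, -1.6]
opening: 0.156
grasp_force: 58.4
```

```bash
python3 -c "
from h import *
avg(3)"
```

```text
t 13.1333 p [575.3 166.7 103.3] sd [0. 0. 0.] F [ 0.5   0.09 -1.22 -0.02 -0.02 -0.04]
```

>>> move_arm --series '[[[0,0,0,-0.2,0],[0,0,0,-0.4,0],[0,0,0,-0.6,0],[0,0,0,-0.8,0],[0,0,0,-1,0],[0,0,0,-1.2,0],[0,0,0,-1.4,0],[0,0,0,-1.6,0],[0,0,0,-1.8,0],[0,0,0,-2,0]]]'

```text
time_s: 13.97
eef_pos: [0.5752, 0.1666, 0.105]
eef_rot: [-0.0, 0.523, 0.853, -0.0]
wrist_force: [1.9, -0.5, -6.4]
opening: 0.157
grasp_force: 58.4
```

```bash
python3 -c "
from h import *
cv2.imwrite('s3.png',avg(2))"
```

```text
t 14.0667 p [575.1 166.6 105.1] sd [0. 0. 0.] F [ 0.63 -1.37 -6.06 -0.18 -0.11  0.03]
```

>>> move_arm --series '[[[0,0,0,-0.2,0],[0,0,0,-0.4,0],[0,0,0,-0.6,0],[0,0,0,-0.8,0],[0,0,0,-1,0],[0,0,0,-1.2,0],[0,0,0,-1.4,0],[0,0,0,-1.6,0],[0,0,0,-1.8,0],[0,0,0,-2,0]]]'

```text
time_s: 14.9
eef_pos: [0.5751, 0.1667, 0.107]
eef_rot: [-0.0, 0.523, 0.853, -0.0]
wrist_force: [1.0, -1.9, -11.8]
opening: 0.153
grasp_force: 58.4
```

```bash
python3 -c "
from h import *
avg(2)"
```

```text
t 15.0 p [575.1 166.7 107.1] sd [0. 0. 0.] F [  1.16  -1.28 -11.45  -0.47  -0.15  -0.04]
```

>>> move_arm --series '[[[0,0,0,-0.2,0],[0,0,0,-0.4,0],[0,0,0,-0.6,0],[0,0,0,-0.8,0],[0,0,0,-1,0],[0,0,0,-1.2,0],[0,0,0,-1.4,0],[0,0,0,-1.6,0],[0,0,0,-1.8,0],[0,0,0,-2,0]]]'

```text
time_s: 15.83
eef_pos: [0.5752, 0.1666, 0.1092]
eef_rot: [-0.0, 0.523, 0.853, -0.0]
wrist_force: [-0.5, -3.2, -12.6]
opening: 0.15
grasp_force: 59.0
```

```bash
python3 -c "
from h import *
avg(2)"
```

```text
t 15.9333 p [575.8 166.9 110.2] sd [0.4 0.2 0.5] F [-1.03 -1.78 -3.41 -0.39  0.12  0.03]
```

>>> move_arm --series '[[[0,0,0,-0.5,0],[0,0,0,-1,0],[0,0,0,-1.5,0],[0,0,0,-2,0],[0,0,0,-2.5,0],[0,0,0,-3,0],[0,0,0,-3.5,0],[0,0,0,-4,0],[0,0,0,-4.5,0],[0,0,0,-5,0]]]'

```text
time_s: 16.77
eef_pos: [0.5756, 0.1668, 0.1145]
eef_rot: [0.0, 0.523, 0.853, 0.0]
wrist_force: [0.6, 0.8, -2.5]
opening: 0.157
grasp_force: 60.4
```

```bash
python3 -c "
from h import *
avg(2)"
```

```text
t 16.8667 p [575.6 166.9 114.6] sd [0. 0. 0.] F [ 1.42 -0.61 -2.7  -0.06 -0.29 -0.01]
```

>>> move_arm --series '[[[0,0,0,-0.6,0],[0,0,0,-1.2,0],[0,0,0,-1.8,0],[0,0,0,-2.4,0],[0,0,0,-3,0],[0,0,0,-3.6,0],[0,0,0,-4.2,0],[0,0,0,-4.8,0],[0,0,0,-5.4,0],[0,0,0,-6,0]]]'

```text
time_s: 17.7
eef_pos: [0.5753, 0.1668, 0.1205]
eef_rot: [-0.0, 0.523, 0.853, -0.0]
wrist_force: [-0.6, -0.6, -0.4]
opening: 0.151
grasp_force: 60.6
```

```bash
python3 -c "
from h import *
S=avg(2);cv2.imwrite('s4.png',S);u,v=245,180
cv2.imwrite('pics/l1.png',cv2.resize(S[v-40:v+40,u-50:u+50],None,fx=6,fy=6,interpolation=2))"
```

```text
t 17.8 p [575.4 166.8 120.6] sd [0. 0. 0.] F [-0.11  0.34 -0.57 -0.01 -0.02 -0.04]
```

View pics/l1.png

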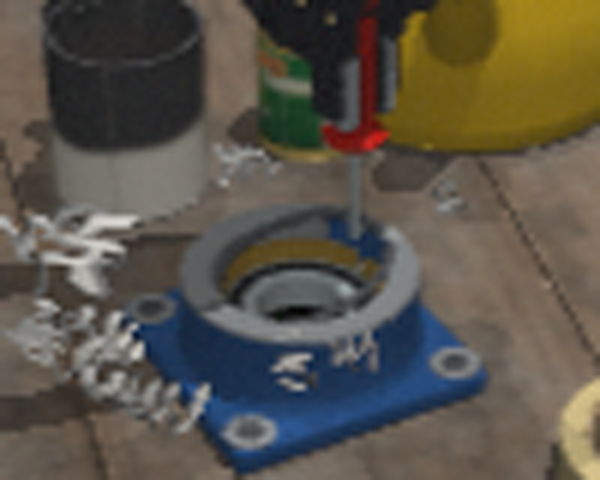

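```bash
python3 - <<'E'
from h import *
p,d=camera('side');np.save('sd5.npy',d);cv2.imwrite('s5.png',p)
c=[.545,.1515,0]
def prof(d):
    W=cloud('side',d).reshape(-1,3)-c;r=np.hypot(W[:,0],W[:,1])*1e3;az=np.degrees(np.arctan2(W[:,1],W[:,0]))%360;return W[:,2]*1e3,r,az
A=prof(np.load('side0.npy'));B=prof(d)
for a in range(0,360,10):
    out=[]
    for z,r,az in(A,B):
        for lo,hi in((33,37),(37,42),(42,46)):
            m=(r>lo)&(r<hi)&(abs((az-a+180)%360-180)<5)&(z<75)&(z>25);out.append(f'{np.median(z[m]):.0f}/{z[m].max():.0f}' if m.any() else '-')
    print(a,out[:3],out[3:])
E
```

```text
0 ['34/41', '42/51', '52/52'] ['38/43', '42/42', '-']
10 ['36/39', '40/41', '47/50'] ['40/41', '63/63', '63/63']
20 ['33/33', '44/46', '47/47'] ['62/73', '61/67', '-']
30 ['36/42', '41/45', '44/52'] ['40/58', '36/65', '44/50']
40 ['36/40', '40/46', '46/52'] ['37/37', '40/63', '39/39']
50 ['38/38', '41/48', '-'] ['42/62', '38/60', '48/49']
60 ['35/47', '46/55', '43/53'] ['33/44', '43/58', '47/53']
70 ['40/47', '46/54', '50/53'] ['34/55', '42/58', '43/48']
80 ['40/46', '49/52', '49/53'] ['38/42', '45/54', '46/55']
90 ['39/43', '42/54', '49/54'] ['37/56', '42/55', '47/51']
100 ['36/41', '46/54', '46/47'] ['38/52', '51/53', '48/53']
110 ['38/41', '47/53', '53/54'] ['39/52', '43/53', '52/52']
120 ['39/45', '48/54', '45/45'] ['41/50', '50/52', '51/52']
130 ['39/42', '45/51', '51/53'] ['41/50', '49/51', '48/52']
140 ['39/49', '51/52', '53/53'] ['38/43', '49/52', '51/51']
150 ['37/43', '51/57', '51/52'] ['43/46', '52/53', '53/54']
160 ['42/44', '51/54', '51/51'] ['43/47', '53/53', '53/54']
170 ['43/46', '52/52', '51/51'] ['46/46', '51/51', '54/55']
180 ['-', '53/53', '52/52'] ['45/45', '-', 
[... 192 characters left out ...]
 ['-', '51/52', '50/52']
230 ['-', '50/50', '52/54'] ['-', '51/51', '52/54']
240 ['-', '52/52', '52/52'] ['-', '52/53', '53/53']
250 ['-', '-', '53/54'] ['51/51', '51/51', '53/53']
260 ['-', '51/51', '50/53'] ['-', '51/53', '51/52']
270 ['-', '51/53', '52/52'] ['52/54', '53/54', '52/53']
280 ['-', '52/52', '52/54'] ['-', '54/57', '55/57']
290 ['-', '49/50', '51/52'] ['-', '56/58', '57/57']
300 ['-', '50/51', '52/53'] ['-', '57/58', '52/52']
310 ['-', '51/51', '53/54'] ['-', '59/63', '54/59']
320 ['-', '-', '53/53'] ['-', '62/63', '52/53']
330 ['-', '51/51', '52/52'] ['-', '62/65', '59/65']
340 ['-', '45/45', '52/55'] ['-', '64/65', '53/62']
350 ['35/35', '42/42', '53/53'] ['-', '-', '54/63']
```

>>> move_arm --series '[[[0,0,0,-0.4,0],[0,0,0,-0.8,0],[0,0,0,-1.2,0],[0,0,0,-1.6,0],[0,0,0,-2,0],[0,0,0,-2.4,0],[0,0,0,-2.8,0],[0,0,0,-3.2,0],[0,0,0,-3.6,0],[0,0,0,-4,0]]]'

```text
time_s: 18.68
eef_pos: [0.5754, 0.1667, 0.1244]
eef_rot: [-0.0, 0.523, 0.853, -0.0]
wrist_force: [-0.4, -0.4, -0.4]
opening: 0.154
grasp_force: 60.7
```

```bash
cat >> h.py <<'E'
def ringprof(full=False):
    p,d=camera('side');c=[.545,.1515,0]
    W=cloud('side',d).reshape(-1,3)-c;r=np.hypot(W[:,0],W[:,1])*1e3;az=np.degrees(np.arctan2(W[:,1],W[:,0]))%360;z=W[:,2]*1e3
    print({a:[(f'{np.median(z[m]):.0f}/{z[m].max():.0f}' if (m:=(r>lo)&(r<lo+4)&(abs((az-a+180)%360-180)<7.5)&(z<80)&(z>25)).any() else '-') for lo in (34,38,42,46)] for a in range(0,360,15)})
    return p
E
python3 -c "
from h import *
cv2.imwrite('s6.png',avg(2));ringprof()"
```

```text
t 18.7833 p [575.5 166.7 124.5] sd [0. 0. 0.] F [-0.16 -0.18  0.01 -0.01  0.01  0.03]
{0: ['32/33', '42/42', '53/54', '52/53'], 15: ['41/62', '66/69', '-', '51/53'], 30: ['42/69', '61/68', '37/43', '43/53'], 45: ['40/66', '41/63', '45/52', '43/54'], 60: ['35/61', '50/61', '44/51', '46/51'], 75: ['42/60', '46/59', '45/51', '42/42'], 90: ['40/54', '44/54', '42/46', '53/55'], 105: ['41/54', '49/52', '52/53', '52/55'], 120: ['40/49', '49/52', '51/51', '53/53'], 135: ['41/47', '50/52', '52/54', '51/52'], 150: ['42/45', '45/52', '53/54', '51/53'], 165: ['41/41', '52/55', '50/53', '53/55'], 180: ['45/45', '53/53', '52/55', '53/55'], 195: ['-', '51/51', '53/54', '51/53'], 210: ['-', '51/52', '53/54', '51/52'], 225: ['-', '51/51', '53/53', '53/53'], 240: ['50/50', '51/51', '51/52', '52/54'], 255: ['49/49', '52/54', '54/54', '53/54'], 270: ['53/56', '52/55', '52/52', '53/54'], 285: ['55/56', '54/60', '52/53', '52/53'], 300: ['61/61', '60/61', '54/65', '55/55'], 315: ['59/59', '63/67', '58/66', '52/53'], 330: ['-', '67/71', '53/68', '52/53'], 345: ['43/43', '-', '53/69', '52/54']}
```

>>> move_arm --series '[[[0,0,0,-0.5,0],[0,0,0,-1,0],[0,0,0,-1.5,0],[0,0,0,-2,0],[0,0,0,-2.5,0],[0,0,0,-3,0],[0,0,0,-3.5,0],[0,0,0,-4,0],[0,0,0,-4.5,0],[0,0,0,-5,0]]]'

```text
time_s: 19.67
eef_pos: [0.5753, 0.1668, 0.1294]
eef_rot: [-0.0, 0.523, 0.853, -0.0]
wrist_force: [0.6, -0.2, -0.6]
opening: 0.152
grasp_force: 60.7
```

```bash
python3 -c "
from h import *
cv2.imwrite('s6.png',avg(2));ringprof()"
```

```text
t 19.7667 p [575.4 166.7 129.5] sd [0. 0. 0.] F [-0.56 -0.06 -0.09 -0.02  0.05 -0.02]
{0: ['35/42', '45/49', '53/53', '53/53'], 15: ['43/73', '71/74', '69/69', '50/53'], 30: ['39/74', '42/72', '38/47', '48/55'], 45: ['37/68', '40/69', '48/50', '44/52'], 60: ['39/66', '48/65', '44/52', '49/53'], 75: ['39/61', '49/61', '45/55', '49/55'], 90: ['38/52', '49/58', '51/55', '54/54'], 105: ['45/53', '47/56', '51/52', '53/53'], 120: ['41/54', '49/52', '47/55', '52/54'], 135: ['41/43', '47/53', '47/53', '53/54'], 150: ['39/42', '51/54', '53/55', '53/54'], 165: ['42/42', '51/53', '52/52', '52/53'], 180: ['-', '50/50', '51/52', '52/54'], 195: ['-', '52/54', '52/53', '51/53'], 210: ['-', '51/54', '53/55', '52/53'], 225: ['48/48', '52/52', '53/54', '51/53'], 240: ['-', '54/54', '53/54', '52/53'], 255: ['-', '53/53', '53/54', '53/53'], 270: ['53/55', '53/55', '52/60', '51/54'], 285: ['58/59', '51/60', '52/60', '52/53'], 300: ['62/64', '63/65', '53/55', '53/54'], 315: ['69/69', '66/68', '52/54', '52/52'], 330: ['71/71', '70/72', '53/53', '52/53'], 345: ['42/71', '70/70', '52/52', '51/53']}
```

>>> move_arm --series '[[[0,0,0.5,0,0],[0,0,1,0,0],[0,0,1.5,0,0],[0,0,2,0,0],[0,0,2.5,0,0],[0,0,3,0,0],[0,0,3.5,0,0],[0,0,4,0,0],[0,0,4.5,0,0],[0,0,5,0,0]]]'

```text
time_s: 20.65
eef_pos: [0.5796, 0.1689, 0.1292]
eef_rot: [-0.0, 0.523, 0.853, -0.0]
wrist_force: [-3.0, -0.4, -2.6]
opening: 0.154
grasp_force: 60.6
```

```bash
python3 -c "
from h import *
cv2.imwrite('s6.png',avg(2));ringprof()"
```

```text
t 20.75 p [579.7 169.  129.2] sd [0. 0. 0.] F [-2.38 -0.94 -1.48 -0.16  0.51  0.01]
{0: ['33/33', '42/43', '53/53', '52/52'], 15: ['39/43', '-', '72/74', '58/71'], 30: ['37/74', '66/76', '67/71', '45/53'], 45: ['35/41', '42/70', '65/68', '43/53'], 60: ['36/66', '52/65', '48/65', '48/54'], 75: ['42/62', '44/59', '44/50', '52/52'], 90: ['42/54', '51/58', '42/53', '51/52'], 105: ['43/53', '46/52', '50/52', '52/53'], 120: ['39/54', '51/52', '48/52', '51/52'], 135: ['42/45', '45/54', '52/54', '52/52'], 150: ['41/42', '51/52', '51/52', '53/53'], 165: ['41/43', '52/53', '52/53', '52/54'], 180: ['-', '53/53', '51/54', '53/54'], 195: ['-', '51/52', '52/54', '51/52'], 210: ['-', '52/52', '53/53', '52/54'], 225: ['-', '53/53', '52/53', '51/55'], 240: ['-', '51/53', '52/54', '52/55'], 255: ['50/50', '51/52', '53/54', '52/54'], 270: ['52/54', '51/55', '53/53', '52/54'], 285: ['56/57', '54/61', '51/52', '52/53'], 300: ['52/55', '61/65', '57/62', '52/54'], 315: ['-', '64/70', '52/53', '53/53'], 330: ['-', '67/71', '54/72', '53/55'], 345: ['39/43', '57/70', '53/69', '51/51']}
```

>>> move_arm --series '[[[0,0,0.4,0,0],[0,0,0.8,0,0],[0,0,1.2,0,0],[0,0,1.6,0,0],[0,0,2,0,0],[0,0,2.4,0,0],[0,0,2.8,0,0],[0,0,3.2,0,0],[0,0,3.6,0,0],[0,0,4,0,0]]]'

```text
time_s: 21.63
eef_pos: [0.5838, 0.1709, 0.1297]
eef_rot: [0.0, 0.523, 0.853, 0.0]
wrist_force: [-0.2, -0.9, -0.6]
opening: 0.155
grasp_force: 60.8
```

```bash
python3 -c "
from h import *
cv2.imwrite('s6.png',avg(2));ringprof()"
```

```text
t 21.7333 p [584.  171.  129.7] sd [0. 0. 0.] F [-1.06 -0.54 -1.21 -0.02  0.02 -0.02]
{0: ['41/41', '44/51', '51/55', '51/51'], 15: ['34/44', '42/43', '49/49', '50/53'], 30: ['36/43', '55/79', '68/77', '44/79'], 45: ['36/42', '39/43', '42/48', '50/72'], 60: ['37/44', '43/51', '47/55', '53/69'], 75: ['38/57', '46/53', '60/68', '52/53'], 90: ['36/62', '50/61', '50/60', '52/53'], 105: ['37/56', '48/59', '44/53', '53/54'], 120: ['41/56', '51/55', '52/55', '54/55'], 135: ['50/53', '47/52', '48/54', '52/53'], 150: ['41/43', '50/53', '54/54', '52/52'], 165: ['41/42', '52/56', '52/52', '52/53'], 180: ['43/43', '54/54', '54/54', '53/54'], 195: ['-', '52/54', '53/54', '51/54'], 210: ['-', '52/53', '52/53', '51/52'], 225: ['49/49', '52/52', '53/54', '53/54'], 240: ['51/52', '51/51', '52/55', '53/53'], 255: ['51/53', '51/51', '51/53', '52/53'], 270: ['55/57', '55/58', '51/53', '51/54'], 285: ['-', '53/58', '53/61', '51/55'], 300: ['-', '57/60', '60/63', '52/65'], 315: ['-', '51/51', '52/59', '54/69'], 330: ['-', '50/50', '55/66', '55/69'], 345: ['-', '-', '54/54', '68/70']}
```

```bash
python3 -c "
from h import *
S=cv2.imread('s6.png');u,v=245,180
cv2.imwrite('pics/l2.png',cv2.resize(S[v-38:v+36,u-50:u+50],None,fx=7.5,fy=7.5,interpolation=2))"
```

```text
(no output)
```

View pics/l2.png

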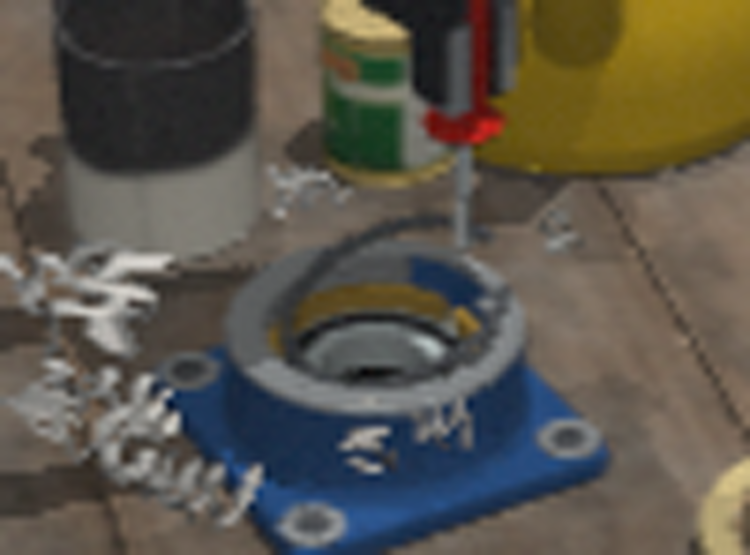

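>>> move_arm --series '[[[0,0,0,1,0],[0,0,0,2,0],[0,0,0,3,0],[0,0,0,4,0],[0,0,0,5,0],[0,0,0,6,0],[0,0,0,7,0],[0,0,0,8,0],[0,0,0,9,0],[0,0,0,9.5,0]]]'

```text
time_s: 22.62
eef_pos: [0.5833, 0.1708, 0.1197]
eef_rot: [-0.0, 0.523, 0.853, -0.0]
wrist_force: [-0.6, -0.9, -0.1]
opening: 0.151
grasp_force: 60.8
```

```bash
cat >> h.py <<'E'
def wire(img='s7.png'):
    "dark wire vs bright face/brass: print ring height samples on lines"
    p,d=camera('side');cv2.imwrite(img,p);W=cloud('side',d);Q=W.reshape(-1,3)
    m=(Q[:,2]>.0545)&(Q[:,2]<.075)&(np.hypot(Q[:,0]-.545,Q[:,1]-.1515)<.066)
    return Q[m]
E
python3 -c "
from h import *
avg(2);Q=wire();ringprof()
"
```

```text
t 22.7167 p [583.3 170.8 119.7] sd [0.  0.  0.1] F [ 0.3  -0.12 -0.43  0.02  0.02 -0.02]
{0: ['37/43', '40/50', '52/53', '51/53'], 15: ['36/42', '40/41', '71/73', '48/54'], 30: ['34/37', '38/76', '59/77', '45/72'], 45: ['36/43', '41/42', '48/52', '46/55'], 60: ['39/43', '43/53', '46/54', '51/59'], 75: ['36/42', '46/54', '47/57', '54/58'], 90: ['38/53', '51/58', '46/57', '40/40'], 105: ['40/58', '49/58', '44/48', '54/55'], 120: ['42/56', '49/53', '51/53', '52/53'], 135: ['37/37', '45/53', '52/55', '52/53'], 150: ['41/42', '52/54', '52/52', '52/53'], 165: ['41/42', '51/52', '52/52', '52/53'], 180: ['42/42', '53/53', '52/53', '52/53'], 195: ['-', '51/52', '52/54', '53/54'], 210: ['-', '51/51', '52/54', '53/53'], 225: ['-', '52/53', '52/54', '51/53'], 240: ['54/56', '51/52', '52/52', '52/54'], 255: ['54/58', '51/56', '-', '52/56'], 270: ['56/57', '54/56', '53/55', '52/55'], 285: ['-', '55/57', '54/57', '51/53'], 300: ['-', '-', '54/58', '56/59'], 315: ['-', '-', '52/52', '55/57'], 330: ['-', '52/52', '53/54', '53/53'], 345: ['42/42', '-', '52/55', '51/52']}
```

>>> move_arm --series '[[[0,0,-0.3,0,0.06],[0,0,-0.5,0,0.15],[0,0,-0.5,0,0.25],[0,0,-0.5,0,0.36],[0,0,-0.5,0,0.48],[0,0,-0.5,0,0.6],[0,0,-0.5,0,0.72],[0,0,-0.5,0,0.84],[0,0,-0.5,0,0.96],[0,0,-0.5,0,1.08]]]'

```text
time_s: 23.65
eef_pos: [0.5831, 0.1706, 0.12]
eef_rot: [0.0, 0.888, 0.46, 0.0]
wrist_force: [0.2, 0.2, -0.7]
opening: 0.154
grasp_force: 60.8
```

>>> move_arm --series '[[[0,0,0,0,0.12],[0,0,0,0,0.24],[0,0,0,0,0.36],[0,0,0,0,0.48],[0,0,0,0,0.6],[0,0,0,0,0.72],[0,0,0,0,0.84],[0,0,0,0,0.96],[0,0,0,0,1.08],[0,0,0,0,1.1]]]'

```text
time_s: 24.48
eef_pos: [0.5831, 0.1706, 0.12]
eef_rot: [0.0, 0.997, -0.071, 0.0]
wrist_force: [0.2, 1.0, -0.7]
opening: 0.157
grasp_force: 60.8
```

```bash
python3 -c "
from h import *
avg(2);st();wire();ringprof()
"
```

```text
t 24.5833 p [583.  170.6 120. ] sd [0. 0. 0.] F [ 0.03 -0.51  0.18  0.01  0.01 -0.  ]
t 24.58 p [583.  170.6 119.9] az x -7.8 zax [ 0.  0. -1.] q [ 0.09  0.37  1.61 -0.    1.16  1.8 ] F [0.3 0.2 0.1] T [ 0.02 -0.    0.04] op 0.15 gf 60.8
{0: ['39/44', '42/49', '52/53', '53/53'], 15: ['32/38', '50/61', '71/80', '49/54'], 30: ['35/43', '51/76', '61/78', '42/52'], 45: ['35/41', '38/42', '43/45', '44/53'], 60: ['37/42', '46/51', '46/54', '51/58'], 75: ['38/45', '41/55', '48/56', '54/58'], 90: ['37/43', '42/56', '48/58', '48/52'], 105: ['39/58', '46/57', '49/55', '53/53'], 120: ['40/57', '50/54', '52/52', '53/53'], 135: ['34/37', '45/52', '53/56', '53/54'], 150: ['41/43', '48/54', '51/53', '51/53'], 165: ['41/41', '52/54', '52/54', '52/52'], 180: ['43/43', '53/54', '53/53', '52/55'], 195: ['-', '52/54', '52/53', '52/55'], 210: ['-', '51/52', '52/55', '54/54'], 225: ['-', '52/53', '52/52', '51/53'], 240: ['56/58', '50/52', '53/55', '52/53'], 255: ['55/58', '51/56', '53/54', '53/53'], 270: ['56/57', '55/58', '52/53', '52/53'], 285: ['-', '55/58', '55/59', '52/59'], 300: ['-', '55/55', '55/56', '56/58'], 315: ['-', '-', '53/57', '55/58'], 330: ['-', '53/53', '51/53', '-'], 345: ['42/42', '-', '51/53', '51/53']}
```

>>> move_arm --series '[[[0,-0.8,0.6,0,0],[0,-1.6,1.1,0,0],[0,-2.4,1.7,0,0],[0,-3.3,2.3,0,0],[0,-3.3,2.3,-2,0],[0,-3.3,2.3,-6,0],[0,-3.3,2.3,-12,0],[0,-3.3,2.3,-22,0],[0,-3.3,2.3,-40,0],[0,-3.3,2.3,-60,0]]]'

```text
time_s: 25.52
eef_pos: [0.5789, 0.1687, 0.1806]
eef_rot: [0.0, 0.998, -0.069, -0.001]
wrist_force: [0.9, -0.8, -0.3]
opening: 0.154
grasp_force: 60.8
```

```bash
python3 - <<'E'
from h import *
avg(2);st()
S,_=camera('side');T,_=camera('top')
u,v=245,180
a=cv2.resize(S[v-35:v+35,u-32:u+33],None,fx=6,fy=6,interpolation=2)
o=ortho('top',T,.55,.155,.0545,.075,2.8);o=cv2.resize(o,(390,420));cv2.imwrite('s8.png',S);cv2.imwrite('t8.png',T)
cv2.imwrite('pics/l3.png',np.hstack([a,o]));ringprof()
E
```

```text
t 25.6167 p [582.  169.1 185.5] sd [0.2 0.  0.6] F [ 1.8   0.07  2.05  0.06 -0.06 -0.  ]
t 25.62 p [582.2 169.1 184.9] az x -7.9 zax [ 0.008  0.001 -1.   ] q [0.09 0.29 1.58 0.   1.27 1.8 ] F [ 1.5 -0.3 -0.4] T [ 0.04 -0.03  0.03] op 0.16 gf 60.8
{0: ['38/44', '42/49', '52/53', '53/54'], 15: ['37/43', '40/40', '51/52', '50/53'], 30: ['33/43', '35/41', '40/43', '46/53'], 45: ['38/44', '40/42', '44/50', '43/54'], 60: ['35/44', '47/50', '45/54', '53/59'], 75: ['39/43', '46/54', '48/56', '55/58'], 90: ['34/43', '42/56', '49/58', '47/56'], 105: ['39/58', '45/57', '42/47', '53/53'], 120: ['50/58', '40/42', '52/55', '52/53'], 135: ['37/39', '51/53', '50/54', '53/53'], 150: ['44/45', '51/52', '52/54', '52/53'], 165: ['40/42', '51/53', '51/53', '52/55'], 180: ['42/42', '55/56', '53/54', '51/53'], 195: ['-', '52/53', '53/53', '52/54'], 210: ['-', '52/54', '53/54', '52/53'], 225: ['-', '51/51', '52/53', '52/52'], 240: ['51/51', '52/52', '52/55', '52/53'], 255: ['56/57', '54/57', '54/54', '53/54'], 270: ['55/56', '56/56', '52/54', '53/54'], 285: ['55/55', '52/56', '54/58', '54/59'], 300: ['-', '-', '57/58', '54/59'], 315: ['-', '-', '55/55', '56/56'], 330: ['-', '53/53', '53/55', '52/53'], 345: ['42/43', '-', '52/55', '51/53']}
```

View pics/l3.png

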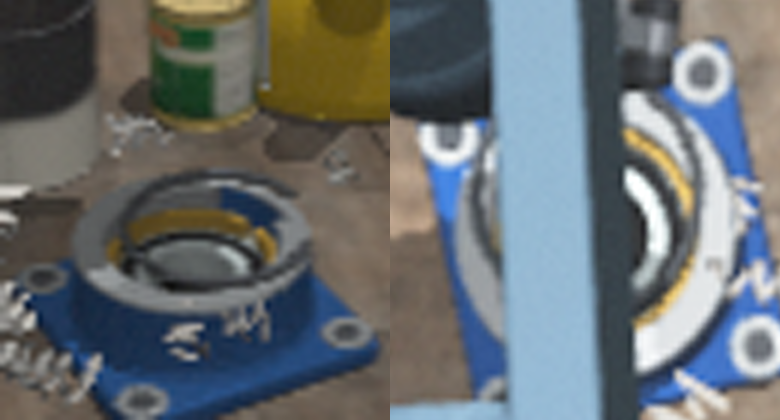

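```bash
cat > fr.py <<'E'
from h import *
from scipy.optimize import least_squares
A=[]
for n in('side','top'):
  for k in range(3):
    p,d=camera(n);Q=cloud(n,d).reshape(-1,3)
    A.append(Q[(Q[:,2]>.0548)&(Q[:,2]<.066)&(np.hypot(Q[:,0]-.552,Q[:,1]-.1515)<.07)])
Q=np.vstack(A)
best=None
rng=np.random.default_rng(0)
for k in range(1500):
    c=np.array([.545,.1515])+rng.uniform(-.03,.03,2);m=abs(np.hypot(*(Q[:,:2]-c).T)-.0411)<.003
    if best is None or m.sum()>best[0]: best=(m.sum(),c)
m=abs(np.hypot(*(Q[:,:2]-best[1]).T)-.0411)<.003;P=Q[m]
f=least_squares(lambda q:np.hypot(P[:,0]-q[0],P[:,1]-q[1])-.0411,best[1],loss='soft_l1',f_scale=.001)
c=f.x;G=np.c_[P[:,:2]-c,np.ones(len(P))];s=np.linalg.lstsq(G,P[:,2],rcond=None)[0]
az=np.degrees(np.arctan2(P[:,1]-c[1],P[:,0]-c[0]))%360
print('ring centre',c,'off',np.hypot(*(c-[.5445,.1515])),'pts',len(P),len(Q),'plane',s.round(4))
print([(a,int((abs(az-a)<10).sum()),round(np.median(P[abs(az-a)<10,2])*1e3,1) if (abs(az-a)<10).any() else None) for a in range(10,360,20)])
E
python3 fr.py
```

```text
ring centre [0.55698422 0.15384229] off 0.012702050096747804 pts 471 710 plane [0.0022 0.0025 0.0568]
[(10, 2, np.float64(57.3)), (30, 8, np.float64(57.3)), (50, 16, np.float64(57.7)), (70, 33, np.float64(56.8)), (90, 30, np.float64(56.5)), (110, 40, np.float64(57.1)), (130, 24, np.float64(57.0)), (150, 17, np.float64(57.0)), (170, 17, np.float64(56.3)), (190, 17, np.float64(56.0)), (210, 37, np.float64(56.7)), (230, 42, np.float64(56.7)), (250, 44, np.float64(56.9)), (270, 50, np.float64(56.7)), (290, 44, np.float64(57.0)), (310, 44, np.float64(56.7)), (330, 6, np.float64(55.2)), (350, 0, None)]
```

```bash
python3 - <<'E'
from h import *
avg(2);to([.5262,-.1281,.182],-8)
E
```

```text
t 26.1667 p [579.1 168.7 179.3] sd [0.  0.  0.1] F [ 0.11  0.72 -0.56 -0.    0.04  0.02]
t 26.17 p [579.1 168.7 179.3] az x -7.9 zax [-0.001 -0.    -1.   ] q [0.09 0.29 1.58 0.   1.27 1.8 ] F [ 0.1  0.7 -0.6] T [-0.03  0.03  0.01] op 0.16 gf 60.8
shift [-11.5 301.3  -2.6] turn 0.001
```

>>> move_arm --series '[[[0,-1,15,-2,0],[0,-2,50,-3,0],[0,-4,90,-3,0],[0,-5,130,-3,0],[0,-7,170,-3,0],[0,-8,210,-3,0],[0,-9,245,-3,0],[0,-11,275,-3,0],[0,-11.5,295,-3,0],[0,-11.5,301.3,-3,0]]]'

```text
time_s: 27.0
eef_pos: [0.5255, -0.1318, 0.1832]
eef_rot: [0.001, 0.997, -0.071, 0.0]
wrist_force: [0.1, -0.9, -1.0]
opening: 0.156
grasp_force: 60.8
```

>>> move_arm --series '[[[0,0,0,0,0],[0,0,0,0,0],[0,0,0,0,0],[0,0,0,0,0],[0,0,0,0,0],[0,0,0,0,0],[0,0,0,0,0],[0,0,0,0,0],[0,0,0,0,0],[0,0,0,0,0]]]'

```text
time_s: 27.83
eef_pos: [0.5265, -0.128, 0.1829]
eef_rot: [0.0, 0.998, -0.069, -0.0]
wrist_force: [-0.2, 0.3, -0.1]
opening: 0.15
grasp_force: 60.8
```

```bash
python3 - <<'E'
from h import *
S=avg(2);o,R=st();to([.5262,-.1281,.085],-8)
T,_=camera('top')
# check pick foot column/row in side image vs projection
p=np.array(o['eef_pos']);b=proj('side',[p-[0,0,.0125+k] for k in(.02,.035,.048)]);print(b.round(1))
for u,v in b.round().astype(int): print(v,u-7,S[v,u-7:u+8].astype(int).sum(1))
E
```

```text
t 27.9333 p [ 526.5 -128.1  182.9] sd [0. 0. 0.] F [ 0.11  0.27  0.01  0.03  0.02 -0.01]
t 27.93 p [ 526.5 -128.1  182.9] az x -7.9 zax [ 0.  0. -1.] q [-0.46  0.16  1.74  0.    1.25  1.25] F [-0.1  0.1 -0.2] T [ 0.02 -0.01  0.02] op 0.16 gf 60.8
t 27.93 p [ 526.5 -128.1  182.9] az x -7.9 zax [ 0.  0. -1.] q [-0.46  0.16  1.74  0.    1.25  1.25] F [-0.1  0.1 -0.2] T [ 0.02 -0.01  0.02] op 0.16 gf 60.8
shift [-0.3  0.  97.9] turn 0.001
[[269.3 222.7]
 [269.2 228.1]
 [269.  232.8]]
223 262 [359 352 330 325 329 340 329 284 303 308 335 341 338 319 313]
228 262 [328 335 341 329 315 308 301 286 302 310 350 365 365 358 339]
233 262 [350 337 329 339 339 321 294 276 306 303 340 336 313 305 302]
```

Shank is centred on the projected axis (column 269), so the pick has not tilted in the grip. Lowering to just above the plate.

>>> move_arm --series '[[[0,0,0,12,0],[0,0,0,26,0],[0,0,0,40,0],[0,0,0,54,0],[0,0,0,66,0],[0,0,0,77,0],[0,0,0,86,0],[0,0,0,92,0],[0,0,0,96,0],[0,0,0,97,0]]]'

```text
time_s: 28.82
eef_pos: [0.5263, -0.128, 0.0853]
eef_rot: [-0.0, 0.998, -0.069, -0.0]
wrist_force: [-0.3, -0.1, -0.8]
opening: 0.154
grasp_force: 60.8
```

```bash
python3 - <<'E'
from h import *
avg(3)
E
```

```text
t 28.9667 p [ 526.7 -128.2   86. ] sd [0.2 0.1 0.3] F [ 0.05  0.34 -0.83 -0.03 -0.01  0.  ]
```

>>> move_arm --series '[[[0,0,0,0.5,0],[0,0,0,1,0],[0,0,0,1.2,0],[0.25,0,0,1.2,0],[0.35,0,0,1.2,0],[0.5,0,0,1.2,0],[0.7,0,0,1.2,0],[0.9,0,0,1.2,0],[1,0,0,1.2,0],[1,0,0,1.2,0]]]'

```text
time_s: 29.8
eef_pos: [0.5265, -0.1281, 0.0847]
eef_rot: [0.0, 0.998, -0.069, 0.0]
wrist_force: [0.3, -0.7, 0.4]
opening: 0.999
grasp_force: 0.0
```

>>> move_arm --series '[[[1,0,0,0,0],[1,0,0,0,0],[1,0,0,-10,0],[1,0,0,-25,0],[1,0,0,-45,0],[1,0,0,-65,0],[1,0,0,-90,0],[1,0,0,-120,0],[1,0,0,-140,0],[1,0,0,-140,0]]]'

```text
time_s: 30.63
eef_pos: [0.5292, -0.1293, 0.231]
eef_rot: [0.002, 0.998, -0.069, 0.004]
wrist_force: [0.2, -1.3, 0.9]
opening: 0.997
grasp_force: 0.0
```

```bash
python3 - <<'E'
from h import *
avg(6);st()
S,d=camera('side');W=cloud('side',d);hs=cv2.cvtColor(S,cv2.COLOR_BGR2HSV)
m=((hs[...,0]<8)|(hs[...,0]>172))&(hs[...,1]>140)&(np.hypot(W[...,0]-.53,W[...,1]+.127)<.05);Q=W[m]
for lo,hi in((.146,.156),(.1,.145),(.07,.08)):
    f=Q[(Q[:,2]>lo)&(Q[:,2]<hi)];print(lo,len(f),f.mean(0).round(4) if len(f) else '')
for t in('tape_measure','old_cup'):
    r=outline_of(t,'side');m=r[0]['region']&(d>0);print(t,np.median(W[m],0).round(4))
exec(open('fr.py').read())
E
```

```text
t 30.9333 p [ 526.4 -128.   225. ] sd [0.9 0.4 1.8] F [ 0.3   0.09 -0.4   0.01  0.02  0.02]
t 30.93 p [ 525.6 -127.7  223.3] az x -7.9 zax [-0.002  0.001 -1.   ] q [-0.46  0.11  1.7   0.    1.33  1.25] F [-0.2 -0.2 -0.4] T [-0.04  0.05  0.02] op 1.0 gf 0.0
0.146 25 [ 0.5271 -0.1327  0.1493]
0.1 99 [ 0.5261 -0.1343  0.1223]
0.07 68 [ 0.5261 -0.1335  0.0761]
tape_measure [ 0.4632 -0.0173  0.0351]
old_cup [0.4992 0.2928 0.0623]
ring centre [0.55682349 0.15413997] off 0.012603084296974371 pts 591 945 plane [-0.0052  0.001   0.0568]
[(10, 1, np.float64(58.0)), (30, 43, np.float64(56.3)), (50, 28, np.float64(55.8)), (70, 30, np.float64(57.0)), (90, 32, np.float64(56.5)), (110, 37, np.float64(56.7)), (130, 32, np.float64(57.0)), (150, 30, np.float64(57.4)), (170, 36, np.float64(57.2)), (190, 35, np.float64(57.1)), (210, 37, np.float64(57.0)), (230, 46, np.float64(56.6)), (250, 50, np.float64(56.5)), (270, 47, np.float64(56.5)), (290, 40, np.float64(56.7)), (310, 47, np.float64(56.7)), (330, 19, np.float64(57.2)), (350, 1, np.float64(55.0))]
```

The pick stands upright in its hole at the same place as at the start, the ring lies flat, and the tape measure and the cup haven't moved.

```bash
python3 -c "
from h import *
print(order.hand_in())"
```

```text
the job is handed in; nothing more can be done
None
```

The job is handed in at about 31 s of the 72 s: the ring came out and lies flat on the housing's top face about 13 mm off the bore's axis, the pick is back upright in the stand's left hole, and the tape measure and cup were not moved; no verdict came back.

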